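# Reset the tripped coil cutout on the compass bench

## Task

The coil supply's thermal cutout, the switch box with the orange lever, has tripped and its lever hangs part-way. Reset it: push the orange lever fully off, towards the red stripe on its box, and then throw it fully on, towards the green stripe. Leave the blue lever (the lamp cutout) on, leave the yellow map compass lying where it is, and let go when done.

Things in the scene. Friction and masses are not known exactly. Their poses are not given: they have to be found in the camera images.
- coil_lever (a joint): Orange lever of the tripped cutout (rad): 0 = fully off, at its stop, leaning 0.6 from upright to the red stripe; 0.6 = upright; 1.2 = fully on, at its stop, leaning 0.6 to the green stripe. Starts at 0.45 to 0.75. No spring: stays where left, swings at about 2 N at the tip. Steel shank 12 mm thick; round orange grip 20 mm thick, from 40 to 85 mm (the tip) from the pivot.
- coil_pivot (a point): Orange lever's pivot, 50 mm above the bench, over the middle of its bolted grey box (150 x 80 x 45 mm; cheeks by the pivot reach 55 mm). Box axes: z up, x from the red stripe (off) to the green stripe (on), y along the hinge; the lever swings in the x-z plane. The red end is nearer the robot, turned up to 0.5 rad. The two boxes may swap sides.
- lamp_lever (a joint): Blue lever of the lamp cutout (rad, same meaning), box and lever otherwise like the orange one's, its box 300 to 490 mm to one side of the other. Starts on, between 1.12 and 1.2, and is to be left on.
- compass_center (a point): Middle of the loose yellow acrylic map compass, 105 x 56 mm and 12 mm high, lying flat on the bench between and in front of the two boxes; the point is 5 mm above the bench. To be left lying there.
Not all that is in view belongs to the job. What is shaped like the part that bears lamp_lever but purple is not meant. Leave any purple look-alike of the part that bears coil_lever alone.

How it is judged:
By the outcome, as a careful person would: the job done as asked, in the order asked, and still so for the second after the job is handed in, with the robot touching nothing.
It also fails if it takes over 38 s, if anything falls off the work surface, if the arm or the gripper's body presses on something with over 40 N, if the wrist force passes 120 N, or if a joint passes its speed limit or range.

## Robot

A 6-joint arm with a two-finger parallel gripper is mounted at the origin on the work surface. World frame = base frame: x ahead of the robot, y to its left, z up, the work surface at z = 0. Lengths are in m, angles in rad, forces in N, time in s.
With the tool pointing down it reaches from about 0.35 to 0.85 m from the base axis. Payload 8.1 kg.
Tool frame: the origin (TCP) lies midway between the tips of the shut fingers; the grasp point (between the pads) lies 19 mm behind it (robot.grip_point_offset is the distance from the TCP to the grasp point, in m); z points along the fingers, y is the line along which they close (so a half turn about z gives the same grasp; the last joint's range is limited). The gripper opens to 93 mm and grips with 3 to 60 N. Pads are 15 mm wide; open, the fingers measure 128 mm over their backs; the gripper's body (75 mm by 188 mm) begins 65 mm behind the grasp point.
Start: joints at [-1.401, 0.13, 1.488, -0, 1.523, -0.085], TCP at [0.151, -0.581, 0.219] pointing down, gripper open.
Joint ranges: [-2.96, 2.96], [-0.89, 2.26], [0.02, 2.5], [-1.34, 4.48], [0, 2.73], [-2.66, 2.66]. Speed limits (rad/s): [2.39, 2.39, 2.79, 3.14, 3.14, 3.14].

## Interface

Orientations are given as a rotation vector (axis times angle).
In Python, from plant import robot, read_camera, job gives the robot as it stands.
- The arm moves only by the shell command python3 -m inch 'ROWS' [FORCE]. ROWS is JSON, one flat list of numbers, 5 for each row, row after row: the shift along the world's x, y, z in mm, then the turn about the world's z in degrees, then the opening in per cent of the stroke, from 0 (shut) to 100 (fully open). In form: [dx, dy, dz, yaw, hand, dx, dy, dz, yaw, hand, ...]. A call has 1 to 10 rows; each row is the pose to reach, as a shift and turn from the pose commanded when the call began; what a row does not reach only later rows make up. A row lasts 1/12 s, in which the tool goes at most 41.7 mm and 7.16 degrees, less where a joint would pass 70% of its speed; a pose out of reach is approached as far as the arm can. A call with a gripper value outside its range is refused whole. The fingers move at their own pace and stop on an object; FORCE is the grip in N (left out, the last holds). Time passes only in rows, so rows that repeat a pose let the fingers close. It gives the time, the measured TCP pose, the force, the opening and the grip force at its end, in the units of the state.
- robot.read_state(): the state, without advancing time (a new reading comes with each control period).
- read_camera(name): name is "scene" or "top" or "wrist"; returns a dict with "image" (480x640x3 uint8, blue, green, red), "K" (3x3 intrinsics, pixels), "extrinsics" (4x4, takes a point from world to camera coordinates); the wrist camera has in their place "mount" (4x4, takes a point from camera to tool coordinates, whose origin is the TCP and whose axes are the flange's). Camera axes: x right, y down, z forward; pixel columns grow to the right and rows downward; lengths in m; the calibration is good to about 2 mm. The wrist camera is an equidistant fisheye: a pixel r from the principal point sees the ray r / f radians off the axis. A picture is of the moment at which its call begins: read the wrist's pose just before it. There is no depth.
- job.close_job(): hands the job in; it is judged then, once.
The state is a dict: "t": time; "q": joint angles; "dq": joint speeds; "joint_torque": joint torques, N m; "tool_pos": TCP position; "orientation": TCP orientation; "force": force on the tool from outside, world axes, zero at the start; "wrist_torque": the same for the moment, N m; "opening": finger opening in m; "gripper_force": force on a finger pad.
Only numpy, scipy, OpenCV 4.12 (cv2) and the standard library are available. Lean on these libraries where they do the work, as an engineer would, in place of code of your own. Each camera call takes 0.05 s, during which the arm holds its last target. There are 200 camera calls.

## Working session

There is one attempt and no reset: what is moved stays moved. The work goes in short steps, Python scripts to look and compute and a shell command to move; the robot and the scene stay as the last step left them, time stands still between calls to the robot, and variables do not carry over. Pictures are saved under pics/ and viewed, at most 10 in all, crops included, and the job is handed in when it is done.

```bash
mkdir -p pics; ls
python3 - <<'E'
from plant import robot, read_camera
import cv2, numpy as np
for n in("scene","top"):
    c=read_camera(n); cv2.imwrite(f"pics/{n}0.png",c["image"]); np.savez(f"{n}0.npz",**c)
    print(n,c["K"].round(1).tolist(),c["extrinsics"].round(3).tolist())
print(robot.read_state())
E
```

```text
pics
scene [[560.5, 0.0, 311.1], [0.0, 560.5, 247.5], [0.0, 0.0, 1.0]] [[0.835, 0.551, -0.015, -0.303], [0.317, -0.503, -0.804, -0.106], [-0.45, 0.666, -0.594, 1.46], [0.0, 0.0, 0.0, 1.0]]
top [[604.9, 0.0, 310.9], [0.0, 604.9, 250.7], [0.0, 0.0, 1.0]] [[-0.003, -1.0, 0.024, -0.078], [-0.997, 0.001, -0.078, 0.386], [0.078, -0.024, -0.997, 1.072], [0.0, 0.0, 0.0, 1.0]]
{'t': 0.1, 'q': array([-1.40138618e+00,  1.31076081e-01,  1.48916556e+00, -1.25264844e-06,
        1.52299954e+00, -8.53834030e-02]), 'dq': array([ 0.00094339, -0.00237798, -0.00292313, -0.0004354 ,  0.00031874,
       -0.00155059]), 'joint_torque': array([ 1.81648829e-03, -5.61341250e+01, -4.93096018e+01,  7.70432199e-02,
        2.91728752e-02, -4.34200660e-05]), 'tool_pos': array([ 0.1511717 , -0.58011559,  0.2177007 ]), 'orientation': array([-3.11449950e+00, -3.98937880e-01,  1.10667063e-04]), 'force': array([ 0.13778007, -0.31325957,  0.26837771]), 'wrist_torque': array([-0.00770366, -0.00083198,  0.02076266]), 'gripper_force': 0.0, 'opening': 0.09273507508339983}
```

View pics/scene0.png

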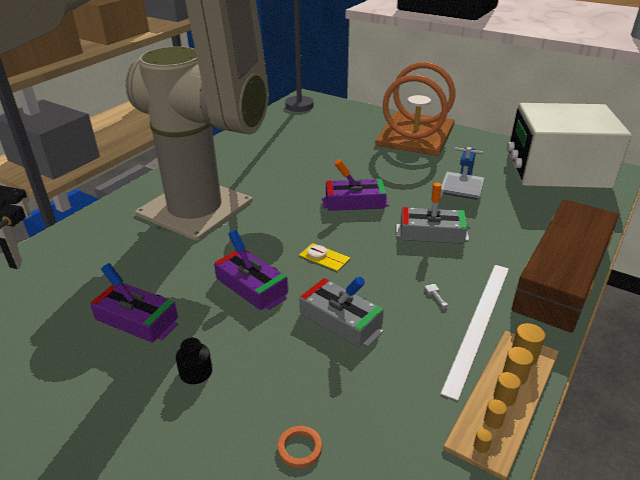

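View pics/top0.png

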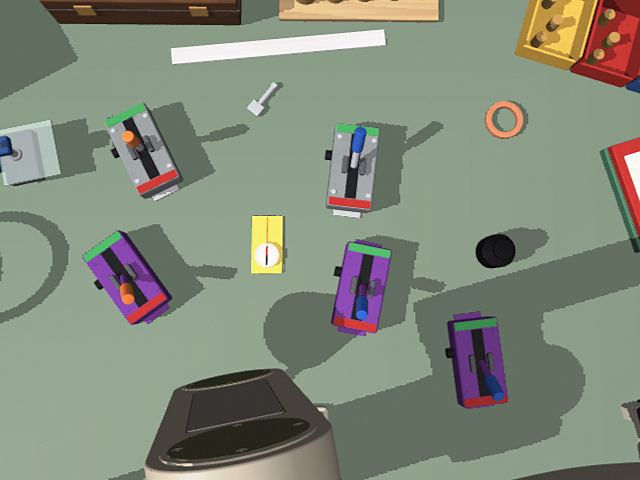

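The scene view shows the target, a grey box with an orange lever, at about (433,225). Its grip is at (437,193). The top view puts the same box at (143,150). Things that could be mistaken for it:
- The purple box with an orange lever, scene (355,193) / top (127,277).
- The orange coil stand, scene (418,110).
- The orange ring, scene (300,447).

The blue lever on its grey box is at scene (341,308) / top (353,167), and the compass is at scene (325,257) / top (267,244). I choose the grey box with the orange lever.

```bash
cat > h.py <<'E'
import numpy as np, cv2
def load(n): return dict(np.load(n+"0.npz"))
def ray(c,uv):
    E=c["extrinsics"]; R,t=E[:3,:3],E[:3,3]
    d=R.T@np.linalg.inv(c["K"])@[uv[0],uv[1],1.]; return -R.T@t, d/np.linalg.norm(d)
def plane(c,uv,z):
    o,d=ray(c,uv); return o+d*(z-o[2])/d[2]
def two(c1,a,c2,b):
    o1,d1=ray(c1,a);o2,d2=ray(c2,b)
    s=np.linalg.lstsq(np.c_[d1,-d2],o2-o1,rcond=None)[0]
    p,q=o1+s[0]*d1,o2+s[1]*d2; return (p+q)/2,np.linalg.norm(p-q)
def blob(c,win,h0,h1,smin=120,vmin=60):
    x0,y0,x1,y1=win; hsv=cv2.cvtColor(c["image"][y0:y1,x0:x1],cv2.COLOR_BGR2HSV)
    H,S,V=[hsv[...,i].astype(int) for i in range(3)]
    m=((H>=h0)&(H<=h1) if h0<h1 else (H>=h0)|(H<=h1))&(S>smin)&(V>vmin)
    n,l,st,ce=cv2.connectedComponentsWithStats(m.astype(np.uint8)); k=1+np.argmax(st[1:,4])
    return ce[k]+[x0,y0],st[k].tolist()
E
python3 - <<'E'
from h import *
T,S=load("top"),load("scene")
R,sr=blob(T,(95,95,190,205),172,3); G,sg=blob(T,(95,95,190,205),45,80); O,so=blob(T,(95,95,190,205),5,16)
print(R,sr,G,sg,O,so)
SR,a=blob(S,(390,180,480,245),172,3); SG,b=blob(S,(390,180,480,245),45,80);SO,c=blob(S,(420,170,460,215),5,16)
print(SR,a,SG,b,SO,c)
r,g=plane(T,R,.045),plane(T,G,.045); print("r",r,"g",g,"len",np.linalg.norm(r-g),"mid",(r+g)/2,"yaw",np.arctan2(*(g-r)[1::-1]))
print("2view r,g,grip",two(T,R,S,SR),two(T,G,S,SG),two(T,O,S,SO))
R,sr=blob(T,(315,115,395,220),172,3); G,sg=blob(T,(315,115,395,220),45,80)
r,g=plane(T,R,.045),plane(T,G,.045);print("lamp",r,g)
C,_=blob(T,(240,205,300,285),20,35); print("comp",plane(T,C,.012))
for nm,w in(("purple orange",(80,225,175,330)),):
    R,_=blob(T,w,172,3);G,_=blob(T,w,45,80);print(nm,plane(T,R,.045),plane(T,G,.045))
cv2.imwrite("pics/crop.png",cv2.resize(np.hstack([T["image"][90:210,90:210],S["image"][150:270,375:495]]),None,fx=3,fy=3,interpolation=cv2.INTER_CUBIC))
E
```

```text
[156.76363636 181.03030303] [42, 74, 41, 25, 330] [124.38926174 114.89261745] [10, 9, 40, 23, 298] [130.53301887 138.58490566] [27, 35, 18, 18, 212]
[405.17821782 215.27722772] [12, 27, 7, 17, 101] [462.24299065 218.47663551] [68, 30, 9, 18, 107] [436.04216867 192.20481928] [12, 12, 9, 21, 166]
r [0.50678448 0.19275167 0.045     ] g [0.62512253 0.25171563 0.045     ] len 0.1322143802783838 mid [0.5659535  0.22223365 0.045     ] yaw 0.4622603469476271
2view r,g,grip (array([0.50646379, 0.192635  , 0.04391014]), np.float64(0.001245545067646024)) (array([0.62534328, 0.25201026, 0.04330103]), np.float64(0.0006621715168678645)) (array([0.56425214, 0.2212771 , 0.11140705]), np.float64(0.0012453200409241253))
lamp [ 0.46972808 -0.14538346  0.045     ] [ 0.6031783  -0.14156155  0.045     ]
comp [0.40659312 0.00102937 0.012     ]
purple orange [0.28558714 0.20764082 0.045     ] [0.39192811 0.28562024 0.045     ]
```

View pics/crop.png

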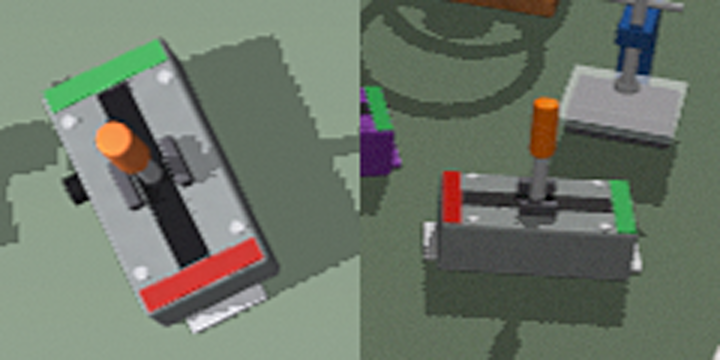

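The crop confirms the choice: a grey box with an orange lever standing near upright. Red is towards the robot and green is away from it.
- **Pivot:** about (0.566, 0.222), with the swing axis at 26.5°.
- **Checks:** stripe height 44 mm, against 45 expected. Grip centre z 111 mm, against 112 expected.

I'll straddle the lever with the fingers opening along the swing direction, which needs a yaw of +102°. First I travel there at a safe height.

```bash
python3 -m inch '[10,10,5,2,100, 25,40,10,7,90, 40,75,10,12,70, 60,110,10,17,70, 80,145,10,22,70, 100,180,10,27,70, 115,215,10,32,70, 130,250,10,37,70, 150,285,10,42,70, 170,320,10,47,70]' && python3 -m inch '[20,35,0,6,70, 35,70,0,12,70, 55,105,0,18,70, 70,140,0,23,70, 90,175,0,28,70, 110,210,0,33,70, 130,245,0,38,70, 150,280,0,43,70, 170,315,0,48,70, 185,350,0,52,70]'
python3 - <<'E'
from plant import robot
from scipy.spatial.transform import Rotation as R
import numpy as np
s=robot.read_state();y=R.from_rotvec(s["orientation"]).as_matrix()[:,1]
print(s["t"],s["tool_pos"],s["opening"],np.degrees(np.arctan2(y[1],y[0])),s["force"])
E
```

```text
t: 0.93
tool_pos: [0.3216, -0.2582, 0.2288]
orientation: [2.694, 1.616, 0.001]
force: [1.2, -0.2, 0.5]
opening: 0.0654
gripper_force: 0.0
t: 1.77
tool_pos: [0.5066, 0.0923, 0.2287]
orientation: [1.711, 2.635, 0.001]
force: [0.8, 0.2, -0.1]
opening: 0.0651
gripper_force: 0.0
1.7667 [0.50661636 0.09225415 0.228736  ] 0.06507944002078628 23.99715215605654 [ 0.82543806  0.17593195 -0.14210357]
```

```bash
python3 -m inch '[12,28,0,1,70, 25,56,0,2,70, 38,84,-5,2.5,70, 50,110,-15,2.5,70, 57,126,-25,2.5,70, 59,130,-35,2.5,70, 59,130,-45,2.5,70, 59,130,-50,2.5,70, 59,130,-50,2.5,70]'
python3 - <<'E'
from plant import robot, read_camera
import cv2
print(robot.read_state()["tool_pos"])
a=read_camera("wrist");b=read_camera("scene")
import numpy as np
cv2.imwrite("pics/near.png",np.hstack([cv2.resize(a["image"],(400,300)),cv2.resize(b["image"][80:290,300:580],(400,300))]))
E
```

```text
t: 2.52
tool_pos: [0.5638, 0.2182, 0.1767]
orientation: [-1.662, -2.664, 0.004]
force: [0.1, 0.3, -0.0]
opening: 0.0654
gripper_force: 0.0
[0.563821   0.21815439 0.17673977]
```

View pics/near.png

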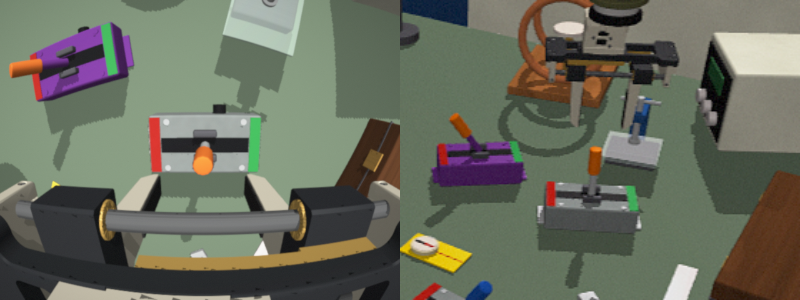

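The left half (wrist view) shows the box axis parallel to the finger line, with the lever at (203,160) between the fingers. The right half (scene crop) shows the fingers at (575,115) and (630,115) above the target box. Next I descend around the lever.

```bash
python3 -m inch '[1,2,-10,0,70, 1,2,-25,0,70, 1,2,-40,0,70, 1,2,-55,0,70, 1,2,-70,0,70, 1,2,-82,0,70, 1,2,-90,0,70, 1,2,-92,0,70, 1,2,-92,0,70]'
```

```text
t: 3.37
tool_pos: [0.566, 0.2211, 0.0861]
orientation: [-1.663, -2.665, 0.001]
force: [-0.3, 0.1, -0.2]
opening: 0.0651
gripper_force: 0.0
```

```bash
python3 -m inch '[-3,-1.5,0,0,70, -7,-3.5,0,0,70, -11,-5.5,0,0,70, -15,-7.5,0,0,70, -19,-9.5,0,0,70, -23,-11.5,0,0,70, -27,-13.5,0,0,70, -31,-15.5,0,0,70, -34,-17,0,0,70, -36,-18,0,0,70]'; python3 -m inch '[-1,-0.5,0,0,70, -2,-1,0,0,70, -3,-1.5,0,0,70, -4,-2,0,0,70, -5,-2.5,0,0,70, -5,-2.5,0,0,70]'
```

```text
t: 4.2
tool_pos: [0.5302, 0.2034, 0.0871]
orientation: [1.662, 2.665, 0.001]
force: [2.5, 2.4, 2.9]
opening: 0.0654
gripper_force: 1.4
t: 4.7
tool_pos: [0.5247, 0.2007, 0.0861]
orientation: [-1.662, -2.665, 0.001]
force: [2.5, 1.0, -0.6]
opening: 0.0651
gripper_force: 1.3
```

```bash
python3 -m inch '[-1,-0.5,0,0,70, -2,-1,0,0,70, -3,-1.5,0,0,70, -3,-1.5,0,0,70]';  python3 -m inch '[-1,-0.5,0,0,70, -2,-1,0,0,70, -3,-1.5,0,0,70, -3,-1.5,0,0,70]'
```

```text
t: 5.03
tool_pos: [0.5224, 0.1994, 0.0864]
orientation: [1.662, 2.665, 0.001]
force: [5.4, 3.4, -4.5]
opening: 0.065
gripper_force: 2.9
t: 5.37
tool_pos: [0.5215, 0.199, 0.0866]
orientation: [1.661, 2.663, 0.008]
force: [18.1, 7.9, -15.4]
opening: 0.0656
gripper_force: 9.9
```

The force rose to about 25 N at -50 mm, where I predicted -47, so this looks like the stop. I'll check it with the camera.

Run:
```python
from plant import read_camera
import cv2, numpy as np
from h import *
T,S=read_camera("top"),read_camera("scene")
cv2.imwrite("pics/off.png",np.hstack([cv2.resize(c,(400,400),interpolation=cv2.INTER_CUBIC) for c in (S["image"][150:270,375:495],T["image"][90:210,90:210])]))
# expected projections of grip centre (62 mm) for off / 0.1 rad
for a in(0,.1,.2):
    th=a-.6;p=np.array([.566,.222,.05])+.0625*np.array([np.sin(th)*.895,np.sin(th)*.446,np.cos(th)])
    q=S["K"]@(S["extrinsics"][:3]@np.r_[p,1]);print(a,q[:2]/q[2])
try: print(blob(S,(395,170,460,225),5,16))
except Exception as e: print(e)
```

```text
0 [421.14018131 195.10264124]
0.1 [423.62140164 194.00227723]
0.2 [426.21850695 193.1090018 ]
(array([420.61309524, 195.36309524]), [18, 16, 16, 20, 168])
```

View pics/off.png

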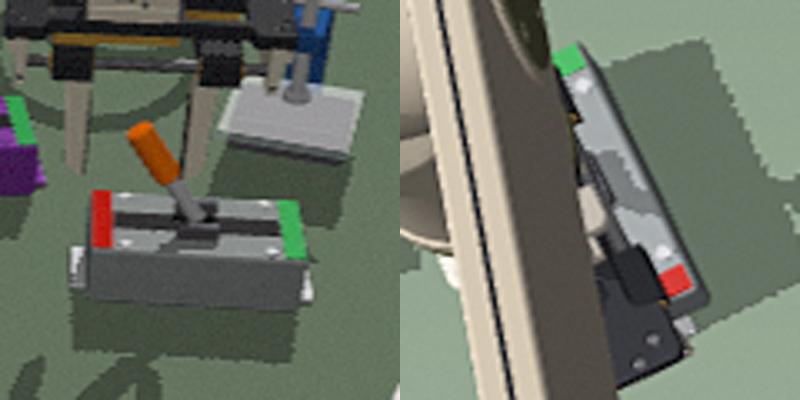

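The left half shows the orange lever leaning to the red stripe. Its grip centre is at scene pixel (420.6,195.4), against (421.1,195.1) predicted for fully off, so the lever is off. Now I throw it on.

```bash
python3 -m inch '[3,1.5,0,0,70, 8,4,0,0,70, 14,7,0,0,70, 20,10,0,0,70, 26,13,0,0,70, 32,16,0,0,70, 38,19,0,0,70, 44,22,0,0,70, 49,24.5,0,0,70, 53,26.5,0,0,70]'; python3 -m inch '[4,2,0,0,70, 8,4,0,0,70, 12,6,0,0,70, 16,8,0,0,70, 20,10,0,0,70, 24,12,0,0,70, 28,14,0,0,70, 32,16,0,0,70, 34,17,0,0,70, 36,18,0,0,70]'; python3 -m inch '[1,0.5,0,0,70, 2,1,0,0,70, 3,1.5,0,0,70, 3,1.5,0,0,70]'
```

```text
t: 6.3
tool_pos: [0.5729, 0.2247, 0.0866]
orientation: [-1.662, -2.666, 0.0]
force: [-2.2, -0.4, 1.9]
opening: 0.0647
gripper_force: 1.1
t: 7.13
tool_pos: [0.6076, 0.2422, 0.0854]
orientation: [-1.662, -2.664, 0.003]
force: [-3.6, -1.8, -4.2]
opening: 0.0655
gripper_force: 2.2
t: 7.47
tool_pos: [0.6088, 0.2428, 0.0851]
orientation: [-1.661, -2.662, 0.008]
force: [-10.9, -5.3, -1.8]
opening: 0.0654
gripper_force: 6.1
```

```bash
python3 -m inch '[1,0.5,0,0,70, 2,1,0,0,70, 3,1.5,0,0,70, 3,1.5,0,0,70]'; python3 -m inch '[-3,-1.5,0,0,70, -7,-3.5,0,0,70, -12,-6,0,0,70, -14,-7,0,0,70, -14,-7,10,0,70, -14,-7,25,0,70, -14,-7,45,0,70, -14,-7,70,0,70, -14,-7,95,0,70, -14,-7,120,0,70]'; python3 -m inch '[-10,-25,10,0,70, -30,-55,10,0,70, -50,-90,10,0,70, -70,-125,10,0,70, -85,-160,10,0,70, -100,-190,10,0,70, -105,-205,10,0,70, -108,-210,10,0,70, -108,-210,10,0,70, -108,-210,10,0,70]'
python3 - <<'E'
from plant import read_camera
import cv2, numpy as np
from h import *
T,S=read_camera("top"),read_camera("scene")
cv2.imwrite("pics/on.png",np.hstack([cv2.resize(c,(400,400),interpolation=cv2.INTER_CUBIC) for c in (S["image"][150:350,290:490],T["image"][90:290,90:290])]))
for a in(1.0,1.1,1.2):
    th=a-.6;p=np.array([.566,.222,.05])+.0625*np.array([np.sin(th)*.895,np.sin(th)*.446,np.cos(th)])
    print(a,*[(lambda q:q[:2]/q[2])(c["K"]@(c["extrinsics"][:3]@np.r_[p,1])) for c in(S,T)])
print(blob(S,(415,170,475,225),5,16)); print(blob(T,(95,95,190,205),5,16))
E
```

```text
t: 7.8
tool_pos: [0.6095, 0.2432, 0.0846]
orientation: [-1.659, -2.66, 0.016]
force: [-20.9, -11.7, 6.4]
opening: 0.0656
gripper_force: 11.9
t: 8.63
tool_pos: [0.6007, 0.2386, 0.2093]
orientation: [1.662, 2.665, 0.003]
force: [0.7, -0.1, -0.8]
opening: 0.0646
gripper_force: 0.0
t: 9.47
tool_pos: [0.493, 0.0289, 0.2176]
orientation: [1.662, 2.664, 0.002]
force: [-0.1, 1.0, 0.2]
opening: 0.065
gripper_force: 0.0
1.0 [447.72187745 194.16038336] [124.65892729 125.58652138]
1.1 [450.06114768 195.30003974] [123.6692885  123.08167767]
1.2 [452.23190358 196.6358189 ] [122.85638736 120.84497305]
(array([451.76373626, 197.17032967]), [27, 18, 20, 19, 182])
(array([152., 184.]), [57, 89, 1, 1, 1])
```

View pics/on.png

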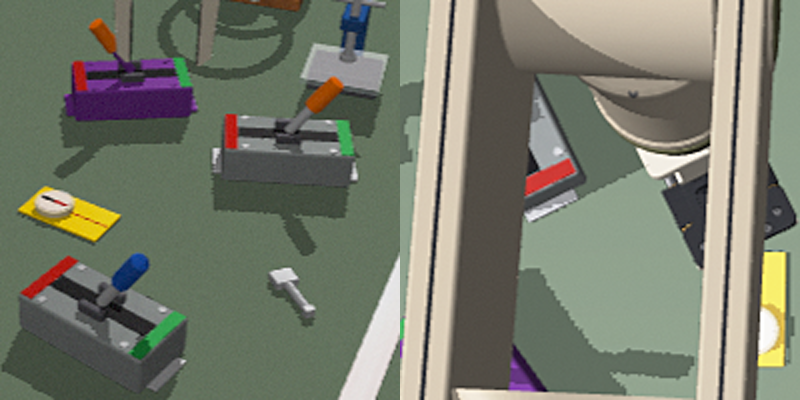

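The left half shows the orange lever leaning to the green stripe. Its grip is at scene pixel (451.8,197.2), against (452.2,196.6) predicted for fully on. The blue lever is still on, the compass and the purple boxes haven't moved, and the gripper is clear at z = 0.22.

```bash
python3 -c "from plant import job; print(job.close_job())"
```

```text
the job is handed in; nothing more can be done
None
```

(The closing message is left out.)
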